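Restock the shelf trays with the new delivery

TASK

Put the new delivery away: stand the red tin, the mustard jar, the herb shaker and the stock-cube carton upright, each flat on the floor of the free front cell of the tray that holds its own kind, with the carton squared up to its tray, long side running front to back like those behind it. Set them down, do not drop them, and leave the sauce bottle standing where it is.

Things in the scene. Friction and masses are not known exactly. Their poses are not given: they have to be found in the camera images.
- tin_mid (a point): The red tin to put away: small steel food tin, red label with a white band, bare steel top; upright cylinder, diameter 56, height 66 mm, about 0.18 kg, standing loose on the bench in front of the trays. The point is at its centre, half-way up; z is its upright axis; grip it anywhere round its side.
- jar_mid (a point): The mustard jar to put away: mustard jar, mustard-coloured with a white label and a bright yellow lid; upright cylinder, diameter 58 (lid, the top 16, diameter 53), height 68 mm, about 0.22 kg, standing loose on the bench in front of the trays. The point is at its centre, half-way up; z is its upright axis; grip it anywhere round its side.
- shaker_mid (a point): The herb shaker to put away: herb shaker, dark olive-green with a white label and a bright green cap; upright cylinder, diameter 52 (cap, the top 16, diameter 50), height 68 mm, about 0.09 kg, standing loose on the bench in front of the trays. The point is at its centre, half-way up; z is its upright axis; grip it anywhere round its side.
- carton_mid (a point): The stock-cube carton to put away: small blue carton with white bands and a white tuck flap on its blue top; upright box, 64 along its x by 50 along its y by 56 high mm, about 0.15 kg, standing loose on the bench in front of the trays. The point is at its centre, half-way up; z is its upright axis; grip it across the 50 mm.
- tray_tin: Fixed cardboard tray, red front lip, two like red tins held fast in its rear cell (centred at x = 77 and 142 mm, tops 69 mm above the bench). Origin: under the middle of the free front cell, at bench level; x runs from lip to rear, y across, z up. Free cell 80 x 80 mm inside, floor 3 mm thick, lip and side walls 10 mm high, divider to the rear cell 30. Outside 221 x 86 mm, rear walls up to 44 high.
- tray_jar: Fixed cardboard tray, yellow front lip, two like mustard jars held fast in its rear cell (centred at x = 77 and 142 mm, tops 71 mm above the bench). Origin: under the middle of the free front cell, at bench level; x runs from lip to rear, y across, z up. Free cell 80 x 80 mm inside, floor 3 mm thick, lip and side walls 10 mm high, divider to the rear cell 30. Outside 221 x 86 mm, rear walls up to 44 high.
- tray_shaker: Fixed cardboard tray, green front lip, two like herb shakers held fast in its rear cell (centred at x = 77 and 142 mm, tops 71 mm above the bench). Origin: under the middle of the free front cell, at bench level; x runs from lip to rear, y across, z up. Free cell 80 x 80 mm inside, floor 3 mm thick, lip and side walls 10 mm high, divider to the rear cell 30. Outside 221 x 86 mm, rear walls up to 44 high.
- tray_carton: Fixed cardboard tray, blue front lip, two like stock-cube cartons held fast in its rear cell (centred at x = 77 and 142 mm, tops 59 mm above the bench). Origin: under the middle of the free front cell, at bench level; x runs from lip to rear, y across, z up. Free cell 80 x 80 mm inside, floor 3 mm thick, lip and side walls 10 mm high, divider to the rear cell 30. Outside 221 x 86 mm, rear walls up to 44 high.
- sauce_mid (a point): Bystander: dark brown sauce bottle with a white and orange label and a black cap, diameter 52 mm (narrowing to a 28 mm neck), 168 mm tall, loose, standing in the same row as the four things. The point is on its axis, 84 mm above its base.
Not all that is in view belongs to the job. There is more than one size of the part that bears jar_mid; the job needs the largest.

How it is judged (in metres and radians):
At the end, for the whole second after the job is handed in: Each of the four stands upright (0.1 rad), at rest on the floor (6 mm) of its own kind's front cell, within 18 mm of the cell's middle along and across; the carton's long side is within 0.3 rad of the tray's length; the sauce bottle is upright within 3 cm of its start (x of tin_mid in the frame of tray_tin between -0.018 and 0.018 m and y of tin_mid in the frame of tray_tin between -0.018 and 0.018 m and z of tin_mid in the frame of tray_tin between 0.03 and 0.042 m and angle between each of tin_mid, jar_mid, shaker_mid, carton_mid, sauce_mid's own z axis and vertical below 0.1 rad and linear speed of each of tin, jar, shaker, carton below 0.02 m/s and x of jar_mid in the frame of tray_jar between -0.018 and 0.018 m and y of jar_mid in the frame of tray_jar between -0.018 and 0.018 m and z of jar_mid in the frame of tray_jar between 0.031 and 0.043 m and x of shaker_mid in the frame of tray_shaker between -0.018 and 0.018 m and y of shaker_mid in the frame of tray_shaker between -0.018 and 0.018 m and z of shaker_mid in the frame of tray_shaker between 0.031 and 0.043 m and x of carton_mid in the frame of tray_carton between -0.018 and 0.018 m and y of carton_mid in the frame of tray_carton between -0.018 and 0.018 m and z of carton_mid in the frame of tray_carton between 0.025 and 0.037 m and angle between the x axis of carton_mid and the x axis of tray_carton, either way round below 0.3 rad and distance of sauce_mid from where it was at the start of the episode below 0.03 m); the robot touches nothing.
It fails at once if the sauce bottle is knocked over or shifted by more than 3 cm (angle between sauce_mid's own z axis and vertical above 0.5 rad or distance of sauce_mid from where it was at the start of the episode above 0.03 m).
It fails at once if the red tin is dropped (falls free, faster than 0.7 m/s, which is more than about 25 mm) (linear speed of tin above 0.7 m/s and contact force between the fingers and tin below 0.05 N).
It fails at once if the mustard jar is dropped (falls free, faster than 0.7 m/s, which is more than about 25 mm) (linear speed of jar above 0.7 m/s and contact force between the fingers and jar below 0.05 N).
It fails at once if the herb shaker is dropped (falls free, faster than 0.7 m/s, which is more than about 25 mm) (linear speed of shaker above 0.7 m/s and contact force between the fingers and shaker below 0.05 N).
It fails at once if the stock-cube carton is dropped (falls free, faster than 0.7 m/s, which is more than about 25 mm) (linear speed of carton above 0.7 m/s and contact force between the fingers and carton below 0.05 N).
It also fails if it takes over 106 s, if anything falls off the work surface, if the arm or the gripper's body presses on something with over 40 N, if the wrist force passes 120 N, or if a joint passes its speed limit or range.

ROBOT

A 6-joint arm with a two-finger parallel gripper is mounted at the origin on the work surface. World frame = base frame: x ahead of the robot, y to its left, z up, the work surface at z = 0. Lengths are in mm, angles in rad, forces in N, time in s.
With the tool pointing down it reaches from about 300 to 775 mm from the base axis. Payload 14.6 kg.
Tool frame: the origin (TCP) lies midway between the tips of the shut fingers; the grasp point (between the pads) lies manip.tcp_to_grasp behind it (manip.tcp_to_grasp is the distance from the TCP to the grasp point, in mm); x points along the fingers, z is the direction in which the jaws open and shut, and the axes are right-handed (so a half turn about x gives the same grasp; the last joint's range is limited). The gripper opens to 94 mm and grips with 3 to 60 N. Pads are 16 mm wide; open, the fingers measure 119 mm over their backs; the gripper's body (75 mm by 177 mm) begins 78 mm behind the grasp point.
Start: joints at [-1.29, 0.3, 1.521, -0, 1.321, -0.067], TCP at [187.449, -517.061, 205.446] pointing down, gripper open.
Joint ranges: [-3.03, 3.03], [-0.79, 2.21], [0.23, 2.52], [-1.04, 4.18], [0, 3.07], [-2.55, 2.55]. Speed limits (rad/s): [2.22, 2.22, 2.57, 3.14, 3.14, 3.14].

INTERFACE

Orientations are given as [roll, pitch, yaw] about the fixed x, y, z axes, in that order (R = Rz(yaw) Ry(pitch) Rx(roll)).
In Python, from cell import manip gives the robot as it stands.
- The arm moves only by the shell command python3 -m jog 'ROWS' [FORCE]. ROWS is JSON, a list of rows, each an object of numbers: "grip": the opening, from 0 (shut) to 1 (fully open); "tx", "ty", "tz": the shift along the tool's x, y, z in units of 40 mm (1.0 is 40 mm); "turn": the turn about the tool's x in units of 6 degrees (1.0 is 6 degrees). In form: [{"grip": .., "tx": .., "ty": .., "tz": .., "turn": ..}, ...]. A call has 1 to 12 rows; each row is the pose to reach, as a shift and turn from the pose commanded when the call began, along the tool's axes at that moment; what a row does not reach only later rows make up. A row lasts 1/12 s, in which the tool goes at most 41.7 mm and 7.16 degrees, less where a joint would pass 70% of its speed; a pose out of reach is approached as far as the arm can. A call with a gripper value outside its range is refused whole. The fingers move at their own pace and stop on an object; FORCE is the grip in N (left out, the last holds). Time passes only in rows, so rows that repeat a pose let the fingers close. It gives the time, the measured TCP pose, the force and the opening at its end, in the units of the state.
- manip.read_state(): the state, without advancing time (a new reading comes with each control period).
- manip.camera(name): name is "scene" or "side" or "wrist"; returns a dict with "image" (384x512x3 uint8, red, green, blue), "fx", "fy", "cx", "cy" (pixels), "eye" and "attitude" of the camera in the world. Camera axes: x right, y up, looking along -z (the intrinsics and any distortion apply to the point x, -y, -z); pixel columns grow to the right and rows downward; lengths in mm; the calibration is good to about 2 mm. A picture is of the moment at which its call begins. There is no depth.
- manip.sign_off(): hands the job in, once; it reports no verdict.
The state is a dict: "clock": time; "joints": joint angles; "qd": joint speeds; "effort": joint torques, N m; "eef_pos": TCP position; "eef_rot": TCP orientation; "wrist_force": force on the tool from outside, world axes, zero at the start; "moment": the same for the moment, N m; "finger_gap": finger opening in mm.
Only numpy, scipy, OpenCV 4.12 (cv2) and the standard library are available. Lean on these libraries where they do the work, as an engineer would, in place of code of your own. Each camera call takes 0.05 s, during which the arm holds its last target. There are 200 camera calls.

## Working session

There is one attempt and no reset: what is moved stays moved. The work goes in short steps, Python scripts to look and compute and a shell command to move; the robot and the scene stay as the last step left them, time stands still between calls to the robot, and variables do not carry over. Pictures are saved under pics/ and viewed, about 12 in all and at most 16, crops included, and the job is handed in when it is done.

```bash
ls; mkdir -p pics
python3 - <<'E'
from cell import manip
import cv2
print(manip.read_state(), manip.tcp_to_grasp)
for n in("scene","side","wrist"):
    c=manip.camera(n); cv2.imwrite(f"pics/{n}0.png",c["image"][:,:,::-1]); print(n,{k:v for k,v in c.items() if k!="image"})
E
```

```text
pics
{'clock': 0.0, 'joints': array([-1.28957970e+00,  3.00500330e-01,  1.52160509e+00, -1.42380736e-05,
        1.32071251e+00, -6.66239083e-02]), 'qd': array([-0.00060437,  0.00190627,  0.00027701, -0.00053721, -0.00105527,
        0.00055702]), 'effort': array([-2.28981611e-03, -5.31809413e+01, -3.52736485e+01,  7.07020448e-02,
        2.44333141e-02, -1.24155740e-04]), 'eef_pos': array([ 187.3818723 , -516.80073666,  204.86014894]), 'eef_rot': array([3.08622357, 1.56957098, 1.86327132]), 'wrist_force': array([-0.76318878,  1.10451187,  0.57614979]), 'moment': array([ 0.0226553 ,  0.02490841, -0.02541059]), 'finger_gap': 94.17434504488867} 18.8
scene {'fx': 462.98872829223177, 'fy': 462.98872829223177, 'cx': 255.9902606065822, 'cy': 186.38465179578554, 'eye': array([878.34817052, 624.29328374, 897.33442342]), 'attitude': array([ 0.74838583, -0.01543271,  2.48307942])}
side {'fx': 439.8001976529176, 'fy': 439.8001976529176, 'cx': 253.3055881698913, 'cy': 189.90690056305436, 'eye': array([-269.33965658,  880.01530676,  880.36188555]), 'attitude': array([ 9.31285313e-01, -1.19389726e-03, -2.44154393e+00])}
wrist {'fx': 270.27173835156964, 'fy': 270.27173835156964, 'cx': 254.9415339073155, 'cy': 188.75213496555787, 'eye': array([ 258.29102319, -491.82396444,  383.88383573]), 'attitude': array([-2.62340803e-01,  7.58043472e-04, -1.22306793e+00])}
```

View pics/scene0.png

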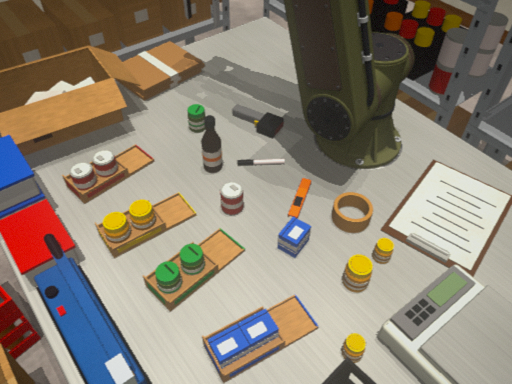

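View pics/side0.png

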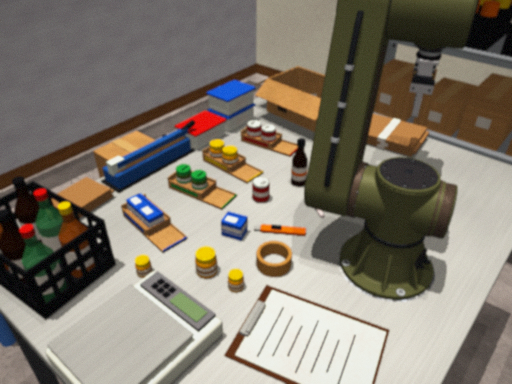

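View pics/wrist0.png

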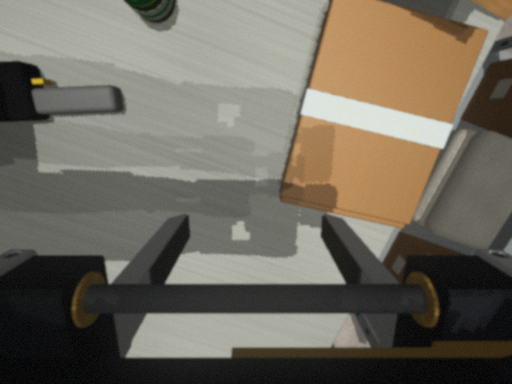

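The scene view shows the shaker at (196,118), sauce bottle (211,145), tin (232,197), carton (294,236) and large jar (357,272). The two small jars are decoys. The trays lie to the left with their free cells facing the robot. The wrist view shows nothing needed yet.

```bash
cat > h.py <<'E'
import numpy as np, cv2
from scipy.spatial.transform import Rotation as Ro
from cell import manip
def cam(n):
    c=manip.camera(n); c["R"]=Ro.from_euler("xyz",c["attitude"]).as_matrix(); c["hsv"]=cv2.cvtColor(c["image"],cv2.COLOR_RGB2HSV); return c
def pt(c,u,v,z):
    d=c["R"]@np.array([(u-c["cx"])/c["fx"],-(v-c["cy"])/c["fy"],-1]); return c["eye"]+d*(z-c["eye"][2])/d[2]
def px(c,p):
    q=c["R"].T@(np.array(p,float)-c["eye"]); return np.array([c["cx"]+c["fx"]*q[0]/-q[2],c["cy"]-c["fy"]*q[1]/-q[2]])
def blobs(c,lo,hi,amin=60):
    m=cv2.inRange(c["hsv"],np.array(lo),np.array(hi)); n,_,s,ce=cv2.connectedComponentsWithStats(m,connectivity=4)
    return [(s[i,4],s[i,:4],ce[i]) for i in range(1,n) if s[i,4]>=amin]
E
python3 - <<'E'
from h import *
s=manip.read_state(); print(Ro.from_euler("xyz",s["eef_rot"]).as_matrix().round(3))
for n in("scene","side"):
    c=cam(n)
    for nm,lo,hi,z in(("yel",(24,150,120),(34,255,255),60),("grn",(50,120,60),(75,255,255),60),("blue",(105,120,60),(125,255,255),50),("red",(0,130,50),(8,255,200),33)):
        for a,b,ce in blobs(c,lo,hi): 
            p=pt(c,*ce,z)
            if 150<p[0]<900 and abs(p[1])<600: print(n,nm,a,b,ce.round(1),p.round(0)[:2])
c=cam("scene"); v=cv2.resize(c["image"][130:380,60:340],None,fx=2.8,fy=2.4,interpolation=cv2.INTER_CUBIC); cv2.imwrite("pics/crop1.png",v[:,:,::-1])
E
```

```text
[[-0.     0.94   0.341]
 [ 0.001  0.341 -0.94 ]
 [-1.     0.    -0.001]]
scene yel 318 [129 200  23  18] [140.1 208.1] [653. -92.]
scene yel 344 [103 212  23  20] [114.  220.9] [719. -93.]
scene yel 190 [377 238  17  15] [384.9 244.6] [271. 329.]
scene yel 408 [348 254  25  23] [359.8 264.8] [355. 332.]
scene yel 292 [346 333  19  20] [355.2 342.5] [488. 447.]
scene grn 132 [188 105  16  11] [195.4 109.5] [ 347. -330.]
scene grn 320 [180 244  23  20] [190.6 253.3] [627.  89.]
scene grn 357 [155 261  24  21] [166.7 271.5] [692.  97.]
scene blue 1153 [  0 135  34  55] [ 11.9 163.7] [ 842. -433.]
scene blue 244 [  0 191  44  27] [ 21.4 204.5] [ 870. -280.]
scene blue 347 [279 217  32  28] [294.2 229.7] [399. 170.]
scene blue 5667 [ 35 253 110 131] [ 83.6 322. ] [877.  93.]
scene blue 1225 [208 309  70  54] [242.3 333.9] [645. 301.]
scene red 87 [ 94 161  21  10] [104.7 166.3] [ 651. -299.]
scene red 161 [ 87 173  37  25] [104.9 185.2] [ 681. -236.]
scene red 82 [ 72 175  21   8] [ 82.3 179.5] [ 718. -289.]
side yel 206 [209 139  28  16] [223.2 146.9] [690. -93.]
side yel 96 [ 58 201  13  10] [ 63.7 205.5] [822. 460.]
side yel 241 [196 247  19  16] [205. 254.] [356. 332.]
side yel 120 [135 255  14  11] [141.7 260.1] [465. 452.]
side yel 134 [229 269  14  12] [235.3 274.4] [248. 334.]
side grn 275 [177 165  29  17] [191. 173.] [657.  97.]
side grn 402 [ 36 208  25  23] [ 47.5 219.1] [801. 524.]
side blue 130 [208 104  46  15] [231.8 111.6] [ 869. -334.]
side blue 1145 [103 138  87  50] [147.2 164.1] [823. 147.]
side blue 363 [127 194  36  28] [145.8 208.4] [635. 304.]
side blue 216 [222 212  25  18] [235.  220.9] [393. 174.]
side red 78 [244 137  24  10] [255.4 141.4] [ 656. -233.]
side red 99 [ 18 226  17  13] [ 26.7 233.1] [824. 583.]
```

View pics/crop1.png

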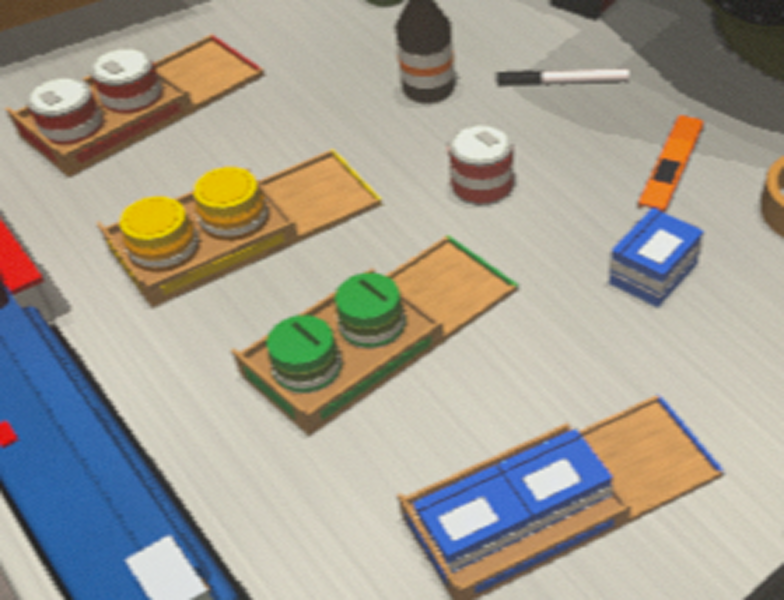

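Run:
```python
from h import *
c=cam("scene")
P=lambda x,y,z:pt(c,60+x/2.8-.3,130+y/2.4-.3,z)[:2]
L={"tin":((212,38),(262,72)),"jar":((334,153),(380,202)),"sh":((449,239),(517,288)),"car":((660,399),(720,469))}
R={"tin":[P(125,72,69),P(63,102,69)],"jar":[pt(c,140.1,208.1,63)[:2],pt(c,114,220.9,63)[:2]],"sh":[pt(c,190.6,253.3,63)[:2],pt(c,166.7,271.5,63)[:2]]}
k=[P(*q,59) for q in((413,508),(578,432),(610,478),(446,555))]
R["car"]=[(k[1]+k[2])/2,(k[0]+k[3])/2]   # ends of the pair
for n in L:
    a,b=P(*L[n][0],10),P(*L[n][1],10); e=b-a; d=np.array([e[1],-e[0]])/np.linalg.norm(e)
    r=R[n]; dr=(r[1]-r[0])/np.linalg.norm(r[1]-r[0]); off=77 if n!="car" else 45
    print(n,"lip w",np.linalg.norm(e).round(1),"org",((a+b)/2+43*dr).round(1),"ang",np.degrees(np.arctan2(d[1],d[0])).round(1),"| rear org",(r[0]-off*dr).round(1),"ang",np.degrees(np.arctan2(dr[1],dr[0])).round(1),"sep",np.linalg.norm(r[1]-r[0]).round(1))
print("tin",P(482,147,66)); 
q=[P(*x,56) for x in((615,255),(653,211),(701,231),(662,275))]; print("carton",np.mean(q,0)); 
for i in range(4): e=q[i]-q[i-1]; print(np.linalg.norm(e).round(1),np.degrees(np.arctan2(e[1],e[0])).round(1))
print("shaker",pt(c,195.5,110,66)); print("sauce base",pt(c,212.5,167,10), "cap", pt(c,210,121,165))
i=c["image"]; cv2.imwrite("pics/crop2.png",cv2.resize(i[90:190,170:250],None,fx=6,fy=6,interpolation=cv2.INTER_CUBIC)[:,:,::-1])
s=cam("side"); 
for n,p in(("shaker",(347,-330,60)),("tin",(0,0,0))): print(n,px(s,p))
cv2.imwrite("pics/crop3.png",cv2.resize(s["image"][120:250,210:320],None,fx=6,fy=4.5,interpolation=cv2.INTER_CUBIC)[:,:,::-1])
```

```text
tin lip w 82.0 org [ 576.4 -302.7] ang 8.3 | rear org [ 574.7 -293.8] ang 7.8 sep 64.0
jar lip w 82.7 org [581.2 -78.1] ang -2.1 | rear org [576.9 -87.1] ang -1.4 sep 65.7
sh lip w 83.6 org [555.6  87.6] ang 7.6 | rear org [551.7  80.2] ang 7.8 sep 64.9
car lip w 77.7 org [539.2 318.8] ang -6.6 | rear org [538.9 320.6] ang -7.4 sep 128.0
tin [451.84132822  -1.71003063]
carton [403.91657384 176.52353485]
43.0 -69.4
63.2 -159.8
45.2 110.0
62.8 18.2
shaker [ 351.29518371 -321.10595068   66.        ]
sauce base [ 413.73803548 -146.85391863   10.        ] cap [ 409.0466312  -150.08924033  165.        ]
shaker [340.41469926 152.83487873]
tin [384.67197234 263.45489986]
```

View pics/crop2.png

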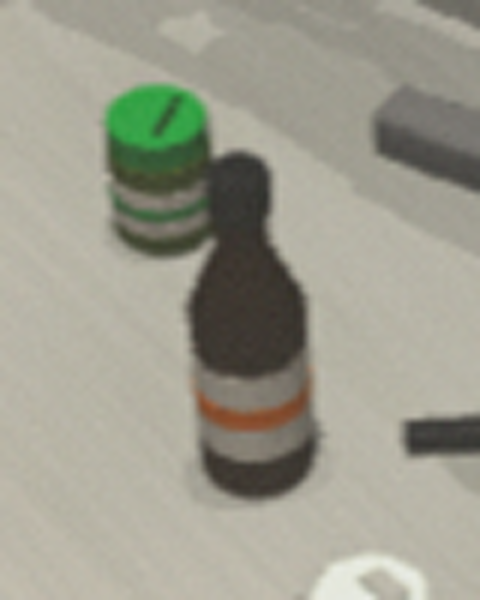

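View pics/crop3.png

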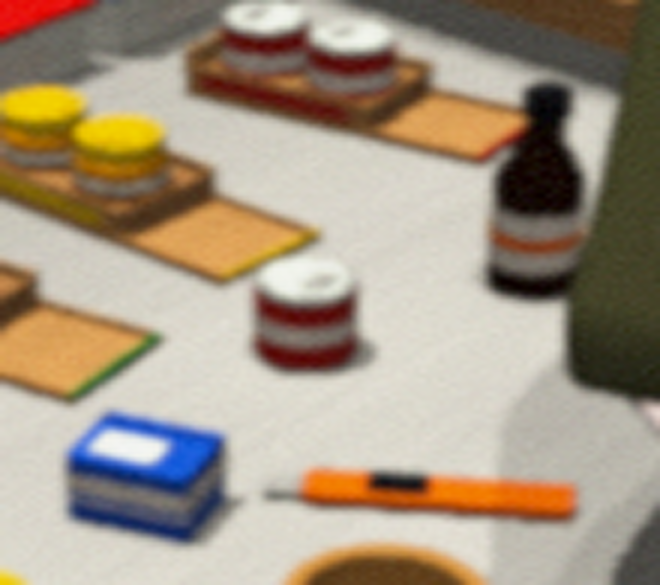

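Run:
```python
from h import *
c=cam("scene");s=cam("side")
A=lambda x,y,z:pt(c,60+x/2.8-.3,130+y/2.4-.3,z)
B=lambda x,y,z:pt(s,210+x/6-.4,120+y/4.5-.4,z)
C=lambda x,y,z:pt(c,170+x/6-.4,90+y/6-.4,z)
for z in (0,3,10):
  print(z,"jar lip L/R scene",A(334,153,z)[:2].round(),A(380,202,z)[:2].round(),"side",B(318,234,z)[:2].round(),B(225,278,z)[:2].round())
  print(z,"sh lip scene",A(449,239,z)[:2].round(),A(517,288,z)[:2].round(),"side",B(158,338,z)[:2].round(),B(72,398,z)[:2].round())
print("tin side",B(306,283,66)[:2],"scene",A(482,147,66)[:2])
print("rear tins side",B(265,20,69),B(351,40,69)); print("rear jars side",B(42,105,71),B(118,134,71))
print("carton side",[B(*q,56)[:2].round() for q in((70,455),(110,413),(225,433),(187,479))])
print("sauce side base",B(532,280,12),"cap",B(548,90,168)); print("scene",C(258,478,12),C(240,168,165))
print("shaker scene",C(157,118,68))
```

```text
0 jar lip L/R scene [ 533. -127.] [536. -43.] side [ 537. -131.] [540. -50.]
0 sh lip scene [514.  34.] [503. 118.] side [519.  32.] [507. 113.]
3 jar lip L/R scene [ 534. -124.] [537. -41.] side [ 535. -127.] [538. -47.]
3 sh lip scene [516.  36.] [505. 119.] side [516.  34.] [504. 116.]
10 jar lip L/R scene [ 537. -118.] [540. -36.] side [ 528. -119.] [531. -39.]
10 sh lip scene [519.  40.] [508. 123.] side [510.  41.] [498. 122.]
tin side [443.04098642  -3.12347511] scene [451.84132822  -1.71003063]
rear tins side [ 706.53741884 -282.74583317   69.        ] [ 642.05076209 -290.82342998   69.        ]
rear jars side [714.45019854 -84.26376904  71.        ] [649.56569728 -81.02730399  71.        ]
carton side [array([419., 204.]), array([433., 161.]), array([376., 140.]), array([361., 186.])]
sauce side base [ 395.12832171 -147.18460047   12.        ] cap [ 404.56836956 -158.48192044  168.        ]
scene [ 419.43827354 -137.75720852   12.        ] [ 402.4051553  -161.77237835  165.        ]
shaker scene [ 350.10544908 -321.24909895   68.        ]
```

Estimates from the two views agree to within about 8 mm. I'll go over the shaker and refine with the wrist camera.

```bash
python3 -m jog '[{"grip":1,"tx":0,"ty":2.7,"tz":-1.55,"turn":0},{"grip":1,"tx":0,"ty":2.7,"tz":-1.55,"turn":0},{"grip":1,"tx":0,"ty":2.7,"tz":-1.55,"turn":0},{"grip":1,"tx":0,"ty":5.45,"tz":-3.13,"turn":0},{"grip":1,"tx":0,"ty":5.45,"tz":-3.13,"turn":0},{"grip":1,"tx":0,"ty":5.45,"tz":-3.13,"turn":0},{"grip":1,"tx":0,"ty":5.45,"tz":-3.13,"turn":0},{"grip":1,"tx":0,"ty":5.45,"tz":-3.13,"turn":0},{"grip":1,"tx":0,"ty":5.45,"tz":-3.13,"turn":0},{"grip":1,"tx":0,"ty":5.45,"tz":-3.13,"turn":0}]' 20
python3 - <<'E'
from h import *
print(manip.read_state()["joints"].round(2))
c=cam("wrist"); cv2.imwrite("pics/w1.png",c["image"][:,:,::-1])
for p in((349,-325,68),(405,-150,168)): print(px(c,p))
for a,b,ce in blobs(c,(50,120,60),(75,255,255),150): print(a,b,ce,pt(c,*ce,68))
E
```

```text
clock: 1.33
eef_pos: [349.1, -325.9, 205.4]
eef_rot: [-1.541, 1.571, -2.766]
wrist_force: [0.3, 0.2, 0.3]
finger_gap: 93.7
[-0.83  0.14  1.72 -0.    1.29  0.4 ]
[253.75971919 180.71101676]
[55.57461532 64.00427493]
1129 [235 162  40  39] [254.90876882 180.65633304] [ 349.53262403 -326.27651368   68.        ]
```

View pics/w1.png

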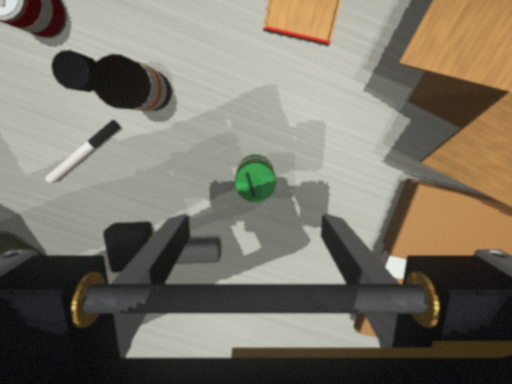

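Wrist check: the shaker cap is at (255,181), giving (349.5,-326), right under the TCP. The sauce bottle is well clear at (110,82).

```bash
python3 -m jog '[{"grip":1,"tx":1,"ty":0,"tz":0,"turn":0},{"grip":1,"tx":2,"ty":0,"tz":0,"turn":0},{"grip":1,"tx":3,"ty":0,"tz":0,"turn":0},{"grip":1,"tx":3.8,"ty":0,"tz":0,"turn":0},{"grip":1,"tx":4.3,"ty":0,"tz":0,"turn":0},{"grip":1,"tx":4.6,"ty":0,"tz":0,"turn":0},{"grip":1,"tx":4.6,"ty":0,"tz":0,"turn":0},{"grip":0.45,"tx":4.6,"ty":0,"tz":0,"turn":0},{"grip":0.45,"tx":4.6,"ty":0,"tz":0,"turn":0},{"grip":0.45,"tx":4.6,"ty":0,"tz":0,"turn":0},{"grip":0.45,"tx":4.6,"ty":0,"tz":0,"turn":0},{"grip":0.45,"tx":4.6,"ty":0,"tz":0,"turn":0}]' 20
python3 -m jog '[{"grip":0.45,"tx":0,"ty":0,"tz":0,"turn":0},{"grip":0.45,"tx":0,"ty":0,"tz":0,"turn":0},{"grip":0.45,"tx":0,"ty":0,"tz":0,"turn":0},{"grip":0.45,"tx":0,"ty":0,"tz":0,"turn":0},{"grip":0.45,"tx":0,"ty":0,"tz":0,"turn":0},{"grip":0.45,"tx":0,"ty":0,"tz":0,"turn":0}]' 20
```

```text
clock: 2.38
eef_pos: [350.0, -325.4, 22.1]
eef_rot: [0.424, 1.57, -0.799]
wrist_force: [1.0, -0.5, 0.7]
finger_gap: 63.9
clock: 2.88
eef_pos: [349.8, -325.2, 21.7]
eef_rot: [0.38, 1.57, -0.843]
wrist_force: [-0.6, 0.1, 5.6]
finger_gap: 51.7
```

```bash
python3 -m jog '[{"grip":0.45,"tx":-0.4,"ty":0,"tz":0,"turn":0},{"grip":0.45,"tx":-1.2,"ty":0,"tz":0,"turn":0},{"grip":0.45,"tx":-2.2,"ty":0,"tz":0,"turn":0},{"grip":0.45,"tx":-3.2,"ty":0,"tz":0,"turn":0},{"grip":0.45,"tx":-4.2,"ty":0,"tz":0,"turn":0},{"grip":0.45,"tx":-5,"ty":0,"tz":0,"turn":0},{"grip":0.45,"tx":-5.6,"ty":0,"tz":0,"turn":0},{"grip":0.45,"tx":-5.6,"ty":0,"tz":0,"turn":0}]' 20
python3 -m jog '[{"grip":0.45,"tx":0,"ty":0.4,"tz":-0.38,"turn":0},{"grip":0.45,"tx":0,"ty":1.1,"tz":-1.04,"turn":0.2},{"grip":0.45,"tx":0,"ty":1.8,"tz":-1.71,"turn":0.4},{"grip":0.45,"tx":0,"ty":2.5,"tz":-2.37,"turn":0.6},{"grip":0.45,"tx":0,"ty":3.2,"tz":-3.04,"turn":0.8},{"grip":0.45,"tx":0,"ty":3.9,"tz":-3.7,"turn":1},{"grip":0.45,"tx":0,"ty":4.6,"tz":-4.37,"turn":1.2},{"grip":0.45,"tx":0,"ty":5.3,"tz":-5.03,"turn":1.4},{"grip":0.45,"tx":0,"ty":6,"tz":-5.7,"turn":1.6},{"grip":0.45,"tx":0,"ty":6.7,"tz":-6.36,"turn":1.8},{"grip":0.45,"tx":0,"ty":7.4,"tz":-7.02,"turn":2},{"grip":0.45,"tx":0,"ty":8.27,"tz":-7.85,"turn":2.1}]' 20
python3 -m jog '[{"grip":0.45,"tx":0,"ty":0,"tz":0,"turn":0},{"grip":0.45,"tx":0,"ty":0,"tz":0,"turn":0},{"grip":0.45,"tx":0,"ty":0,"tz":0,"turn":0}]' 20
python3 - <<'E'
from h import *
s=manip.read_state();print(s["joints"].round(2),Ro.from_euler("xyz",s["eef_rot"]).as_matrix().round(3))
c=cam("wrist"); cv2.imwrite("pics/w2.png",c["image"][:,:,::-1])
for nm,lo,hi in (("g",(50,120,60),(75,255,255)),("y",(24,150,120),(34,255,255))):
  for a,b,ce in blobs(c,lo,hi,100): print(nm,a,b,ce,pt(c,*ce,71),pt(c,*ce,10))
E
```

```text
clock: 3.55
eef_pos: [350.7, -326.0, 250.2]
eef_rot: [0.409, 1.564, -0.814]
wrist_force: [-0.1, -0.3, 0.3]
finger_gap: 51.5
clock: 4.55
eef_pos: [551.0, 78.9, 244.2]
eef_rot: [-1.527, 1.569, -2.971]
wrist_force: [1.0, -0.0, -1.9]
finger_gap: 51.6
clock: 4.8
eef_pos: [550.4, 76.8, 244.4]
eef_rot: [-1.507, 1.569, -2.95]
wrist_force: [-0.2, 0.2, -1.7]
finger_gap: 51.7
[ 0.07  0.29  1.45 -0.    1.41  1.52] [[-0.002  0.992  0.128]
 [-0.     0.128 -0.992]
 [-1.    -0.002  0.   ]]
g 1340 [232  35  38  46] [250.43432836  57.2238806 ] [691.52679168  99.87684427  71.        ] [702.96737275 102.28690185  10.        ]
g 1048 [233  95  37  39] [251.16125954 113.48854962] [627.48152428  90.97838192  71.        ] [627.82887921  91.84714443  10.        ]
g 4382 [212 214  87  70] [255.86147878 251.80260155] [437.85928163  60.39489261  71.        ] [405.36232964  55.96631502  10.        ]
y 1672 [388  31  44  49] [409.47368421  54.77691388] [718.39685578 -87.54672415  71.        ] [ 734.49157773 -117.60014299   10.        ]
y 1444 [373  90  42  43] [393.62534626 110.7001385 ] [653.64210235 -85.51833292  71.        ] [ 658.52070869 -115.22041585   10.        ]
y 173 [  0 175  10  24] [  3.68786127 187.49132948] [489.43748237 409.89451454  71.        ] [465.87434654 466.00246836  10.        ]
y 487 [ 53 262  30  23] [ 66.34702259 273.16427105] [367.59139619 333.01451733  71.        ] [322.9234037 375.8061524  10.       ]
```

View pics/w2.png

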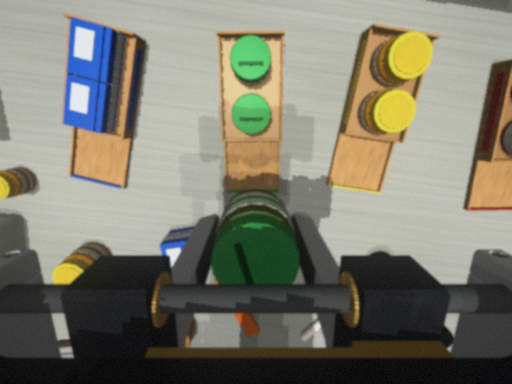

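The wrist view shows the shaker held upright over its cell, with rear shakers at (251,113) and (250,57). These give a cell centre of (551,80.5) and a tray yaw of 7.9°, agreeing with the scene view.

```bash
python3 -m jog '[{"grip":0.45,"tx":0.5,"ty":0,"tz":-0.09,"turn":0},{"grip":0.45,"tx":1.4,"ty":0,"tz":-0.09,"turn":0},{"grip":0.45,"tx":2.4,"ty":0,"tz":-0.09,"turn":0},{"grip":0.45,"tx":3.4,"ty":0,"tz":-0.09,"turn":0},{"grip":0.45,"tx":4.2,"ty":0,"tz":-0.09,"turn":0},{"grip":0.45,"tx":4.8,"ty":0,"tz":-0.09,"turn":0},{"grip":0.45,"tx":5.1,"ty":0,"tz":-0.09,"turn":0},{"grip":0.45,"tx":5.3,"ty":0,"tz":-0.09,"turn":0},{"grip":0.45,"tx":5.4,"ty":0,"tz":-0.09,"turn":0},{"grip":0.45,"tx":5.4,"ty":0,"tz":-0.09,"turn":0},{"grip":0.45,"tx":5.4,"ty":0,"tz":-0.09,"turn":0}]' 20
```

```text
clock: 5.77
eef_pos: [551.1, 80.6, 30.7]
eef_rot: [1.522, 1.569, 0.079]
wrist_force: [0.1, -0.3, -0.6]
finger_gap: 51.6
```

```bash
python3 -m jog '[{"grip":0.45,"tx":0.05,"ty":0,"tz":0,"turn":0},{"grip":0.45,"tx":0.1,"ty":0,"tz":0,"turn":0},{"grip":0.45,"tx":0.13,"ty":0,"tz":0,"turn":0},{"grip":0.45,"tx":0.13,"ty":0,"tz":0,"turn":0},{"grip":0.45,"tx":0.13,"ty":0,"tz":0,"turn":0}]' 20
```

```text
clock: 6.18
eef_pos: [550.7, 80.8, 24.7]
eef_rot: [1.506, 1.57, 0.063]
wrist_force: [-0.2, -0.8, 3.3]
finger_gap: 51.6
```

```bash
python3 -m jog '[{"grip":0.6,"tx":0,"ty":0,"tz":0,"turn":0},{"grip":0.9,"tx":0,"ty":0,"tz":0,"turn":0},{"grip":0.9,"tx":0,"ty":0,"tz":0,"turn":0},{"grip":0.9,"tx":0,"ty":0,"tz":0,"turn":0},{"grip":0.9,"tx":0,"ty":0,"tz":0,"turn":0},{"grip":0.9,"tx":0,"ty":0,"tz":0,"turn":0},{"grip":0.9,"tx":-0.5,"ty":0,"tz":0,"turn":0},{"grip":0.9,"tx":-1.5,"ty":0,"tz":0,"turn":0},{"grip":0.9,"tx":-2.5,"ty":0,"tz":0,"turn":0},{"grip":0.9,"tx":-3.5,"ty":0,"tz":0,"turn":0},{"grip":0.9,"tx":-4.4,"ty":0,"tz":0,"turn":0},{"grip":0.9,"tx":-4.5,"ty":0,"tz":0,"turn":0}]' 20
python3 -m jog '[{"grip":1,"tx":0,"ty":-1,"tz":0.6,"turn":0},{"grip":1,"tx":0,"ty":-1.8,"tz":1.1,"turn":0},{"grip":1,"tx":0,"ty":-2.5,"tz":1.5,"turn":0},{"grip":1,"tx":0,"ty":-2.82,"tz":1.73,"turn":0},{"grip":1,"tx":0,"ty":-2.82,"tz":1.73,"turn":0},{"grip":1,"tx":0,"ty":-2.82,"tz":1.73,"turn":0},{"grip":1,"tx":0,"ty":-2.82,"tz":1.73,"turn":0}]' 20
python3 - <<'E'
from h import *
c=cam("wrist"); cv2.imwrite("pics/w3.png",c["image"][:,:,::-1]); print(px(c,(447.5,-2.5,66)))
for nm,lo,hi in (("g",(50,120,60),(75,255,255)),("y",(24,150,120),(34,255,255)),("red",(0,130,50),(8,255,200)),("blue",(105,120,60),(125,255,255))):
  for a,b,ce in blobs(c,lo,hi,100): print(nm,a,b,ce.round(1),pt(c,*ce,69).round(1))
E
```

```text
clock: 7.18
eef_pos: [552.3, 80.9, 211.2]
eef_rot: [1.525, 1.561, 0.083]
wrist_force: [-0.9, 1.3, 0.3]
finger_gap: 84.9
clock: 7.77
eef_pos: [447.8, -2.0, 204.2]
eef_rot: [2.006, 1.571, 0.563]
wrist_force: [-0.3, -0.0, 0.2]
finger_gap: 94.1
[254.83674233 181.16452236]
g 1040 [162   0  49  28] [186.7  11.1] [616.6  89.4  69. ]
g 1684 [170  60  46  48] [192.3  83.6] [547.9  79.1  69. ]
y 975 [339   0  51  25] [363.1  10. ] [640.6 -89.2  69. ]
red 336 [474   0  22  66] [484.4  39.9] [ 629.8 -221.8   69. ]
blue 183 [ 0  0  6 31] [ 2.5 14.8] [589.3 276.7  69. ]
blue 1428 [ 89 171  53  53] [118.1 197.8] [406.4 159.7  69. ]
```

View pics/w3.png

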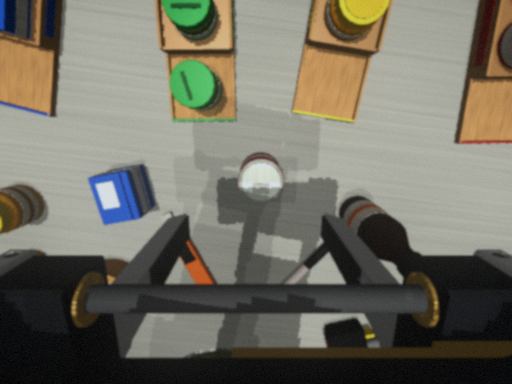

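Run:
```python
from h import *
c=cam("wrist"); R=c["hsv"][140:220,225:300]; m=((R[:,:,2]>205)&(R[:,:,1]<40)).astype("uint8")
n,_,s,ce=cv2.connectedComponentsWithStats(m)
for i in range(1,n):
  if s[i,4]>100: print(s[i],ce[i]+[225,140],pt(c,*(ce[i]+[225,140]),66))
m=cv2.inRange(c["hsv"],np.array((0,100,30)),np.array((10,255,255)))[140:220,225:300]; ys,xs=np.nonzero(m); print(len(xs),xs.min()+225,xs.max()+225,ys.min()+140,ys.max()+140)
for u in (239,283): print(pt(c,u,180,66))
```

```text
[ 17  23  38  25 654] [260.67278287 175.56574924] [455.2633668   -8.39641387  66.        ]
11 245 268 157 163
[446.51776434  16.75276635  66.        ]
[453.29482223 -35.78165475  66.        ]
```

Wrist check: the tin is at pixel (261,181), about (449,-9), between the fingers. The placed shaker is standing in its cell at (193,84).

```bash
python3 -m jog '[{"grip":1,"tx":1,"ty":0.02,"tz":0.17,"turn":0},{"grip":1,"tx":2,"ty":0.02,"tz":0.17,"turn":0},{"grip":1,"tx":3,"ty":0.02,"tz":0.17,"turn":0},{"grip":1,"tx":3.8,"ty":0.02,"tz":0.17,"turn":0},{"grip":1,"tx":4.3,"ty":0.02,"tz":0.17,"turn":0},{"grip":1,"tx":4.58,"ty":0.02,"tz":0.17,"turn":0},{"grip":1,"tx":4.58,"ty":0.02,"tz":0.17,"turn":0},{"grip":0.5,"tx":4.58,"ty":0.02,"tz":0.17,"turn":0},{"grip":0.5,"tx":4.58,"ty":0.02,"tz":0.17,"turn":0},{"grip":0.5,"tx":4.58,"ty":0.02,"tz":0.17,"turn":0},{"grip":0.5,"tx":4.58,"ty":0.02,"tz":0.17,"turn":0},{"grip":0.5,"tx":4.58,"ty":0.02,"tz":0.17,"turn":0}]' 20
python3 -m jog '[{"grip":0.5,"tx":0,"ty":0,"tz":0,"turn":0},{"grip":0.5,"tx":0,"ty":0,"tz":0,"turn":0},{"grip":0.5,"tx":0,"ty":0,"tz":0,"turn":0},{"grip":0.5,"tx":0,"ty":0,"tz":0,"turn":0},{"grip":0.5,"tx":0,"ty":0,"tz":0,"turn":0},{"grip":0.5,"tx":0,"ty":0,"tz":0,"turn":0}]' 20
```

```text
clock: 8.87
eef_pos: [449.4, -9.0, 21.7]
eef_rot: [1.351, 1.57, -0.092]
wrist_force: [-0.3, 0.5, -0.1]
finger_gap: 64.2
clock: 9.37
eef_pos: [449.2, -9.0, 21.4]
eef_rot: [1.365, 1.57, -0.078]
wrist_force: [-1.6, 0.9, 5.3]
finger_gap: 55.7
```

```bash
python3 -m jog '[{"grip":0.5,"tx":-0.4,"ty":0,"tz":0,"turn":0},{"grip":0.5,"tx":-1.2,"ty":0,"tz":0,"turn":0},{"grip":0.5,"tx":-2.2,"ty":0,"tz":0,"turn":0},{"grip":0.5,"tx":-3.2,"ty":0,"tz":0,"turn":0},{"grip":0.5,"tx":-4.2,"ty":0,"tz":0,"turn":0},{"grip":0.5,"tx":-5,"ty":0,"tz":0,"turn":0},{"grip":0.5,"tx":-5.6,"ty":0,"tz":0,"turn":0},{"grip":0.5,"tx":-5.6,"ty":0,"tz":0,"turn":0}]' 20
python3 -m jog '[{"grip":0.5,"tx":0,"ty":0.14,"tz":0.5,"turn":0},{"grip":0.5,"tx":0,"ty":0.4,"tz":1.4,"turn":0},{"grip":0.5,"tx":0,"ty":0.65,"tz":2.3,"turn":0},{"grip":0.5,"tx":0,"ty":0.91,"tz":3.2,"turn":0},{"grip":0.5,"tx":0,"ty":1.17,"tz":4.1,"turn":0},{"grip":0.5,"tx":0,"ty":1.42,"tz":5,"turn":0},{"grip":0.5,"tx":0,"ty":1.68,"tz":5.9,"turn":0},{"grip":0.5,"tx":0,"ty":1.9,"tz":6.7,"turn":0},{"grip":0.5,"tx":0,"ty":2.08,"tz":7.3,"turn":0},{"grip":0.5,"tx":0,"ty":2.15,"tz":7.56,"turn":0},{"grip":0.5,"tx":0,"ty":2.15,"tz":7.56,"turn":0},{"grip":0.5,"tx":0,"ty":2.15,"tz":7.56,"turn":0}]' 20
python3 - <<'E'
from h import *
s=manip.read_state();print(s["eef_pos"],Ro.from_euler("xyz",s["eef_rot"]).as_matrix()[:2].round(3))
c=cam("wrist"); cv2.imwrite("pics/w4.png",c["image"][:,:,::-1])
for p in((576.4,-302.7,10),(574.7,-293.8,10),(650,-285,69)): print(px(c,p))
m=((c["hsv"][:,:,2]>195)&(c["hsv"][:,:,1]<45)).astype("uint8"); n,_,st,ce=cv2.connectedComponentsWithStats(m)
for i in range(1,n):
  if 300<st[i,4]<4000: print(st[i],ce[i].round(1),pt(c,*ce[i],69).round(1))
for a,b,ce in blobs(c,(0,130,50),(8,255,255),40): print("red",a,b,ce.round(1),pt(c,*ce,10).round(1))
E
```

```text
clock: 10.03
eef_pos: [450.3, -9.1, 249.7]
eef_rot: [1.343, 1.563, -0.1]
wrist_force: [0.5, 0.3, -0.5]
finger_gap: 55.8
clock: 11.03
eef_pos: [572.5, -297.8, 243.5]
eef_rot: [-2.273, 1.569, 2.567]
wrist_force: [-0.4, 0.3, -1.4]
finger_gap: 55.6
[ 572.52110039 -297.76958529  243.50472251] [[-0.002  0.992  0.127]
 [ 0.001  0.127 -0.992]]
[258.29583844 164.29067635]
[252.43408527 164.64592126]
[252.45944112 113.32195679]
[ 241   36   46   49 1768] [263.5  60.2] [ 712.6 -290.5   69. ]
[ 243   94   43   44 1467] [263.8 115.6] [ 649.1 -299.6   69. ]
red 282 [229 184  60  16] [258.2 189.9] [ 535.8 -308.    10. ]
red 626 [217 200  78  25] [255.5 209.3] [ 503.  -307.8   10. ]
```

View pics/w4.png

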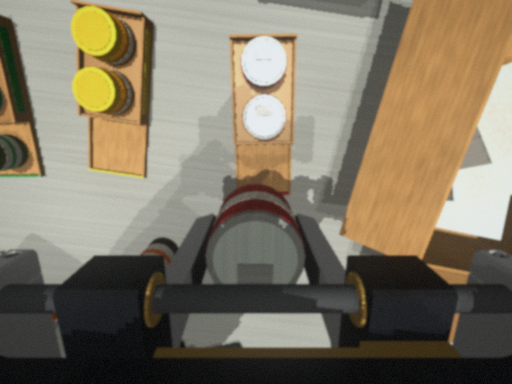

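Rear tins at pixels (264,116) and (264,60) give a cell centre of (573,-310.5). The held tin is about 13 mm off the tray axis, so I'll shift it sideways and lower.

```bash
python3 -m jog '[{"grip":0.5,"tx":0.5,"ty":-0.03,"tz":0.32,"turn":0.1},{"grip":0.5,"tx":1.4,"ty":-0.03,"tz":0.32,"turn":0},{"grip":0.5,"tx":2.4,"ty":-0.03,"tz":0.32,"turn":0},{"grip":0.5,"tx":3.4,"ty":-0.03,"tz":0.32,"turn":0},{"grip":0.5,"tx":4.2,"ty":-0.03,"tz":0.32,"turn":0},{"grip":0.5,"tx":4.8,"ty":-0.03,"tz":0.32,"turn":0},{"grip":0.5,"tx":5.1,"ty":-0.03,"tz":0.32,"turn":0},{"grip":0.5,"tx":5.3,"ty":-0.03,"tz":0.32,"turn":0},{"grip":0.5,"tx":5.4,"ty":-0.03,"tz":0.32,"turn":0},{"grip":0.5,"tx":5.45,"ty":-0.03,"tz":0.32,"turn":0},{"grip":0.5,"tx":5.47,"ty":-0.03,"tz":0.32,"turn":0},{"grip":0.5,"tx":5.47,"ty":-0.03,"tz":0.32,"turn":0}]' 20
```

```text
clock: 12.08
eef_pos: [573.8, -311.0, 27.4]
eef_rot: [0.893, 1.569, -0.55]
wrist_force: [-0.3, 0.6, -0.7]
finger_gap: 55.7
```

```bash
python3 -m jog '[{"grip":0.5,"tx":0.03,"ty":0,"tz":0,"turn":0},{"grip":0.5,"tx":0.06,"ty":0,"tz":0,"turn":0},{"grip":0.5,"tx":0.08,"ty":0,"tz":0,"turn":0},{"grip":0.5,"tx":0.08,"ty":0,"tz":0,"turn":0},{"grip":0.5,"tx":0.08,"ty":0,"tz":0,"turn":0}]' 20
```

```text
clock: 12.5
eef_pos: [573.6, -311.0, 24.4]
eef_rot: [0.86, 1.57, -0.583]
wrist_force: [-3.5, 2.0, 9.5]
finger_gap: 55.7
```

```bash
python3 -m jog '[{"grip":0.6,"tx":0,"ty":0,"tz":0,"turn":0},{"grip":0.9,"tx":0,"ty":0,"tz":0,"turn":0},{"grip":0.9,"tx":0,"ty":0,"tz":0,"turn":0},{"grip":0.9,"tx":0,"ty":0,"tz":0,"turn":0},{"grip":0.9,"tx":0,"ty":0,"tz":0,"turn":0},{"grip":0.9,"tx":0,"ty":0,"tz":0,"turn":0},{"grip":0.9,"tx":-0.5,"ty":0,"tz":0,"turn":0},{"grip":0.9,"tx":-1.5,"ty":0,"tz":0,"turn":0},{"grip":0.9,"tx":-2.5,"ty":0,"tz":0,"turn":0},{"grip":0.9,"tx":-3.5,"ty":0,"tz":0,"turn":0},{"grip":0.9,"tx":-4.5,"ty":0,"tz":0,"turn":0},{"grip":0.9,"tx":-5.4,"ty":0,"tz":0,"turn":0}]' 20
python3 -m jog '[{"grip":1,"tx":0,"ty":-0.1,"tz":-0.6,"turn":0},{"grip":1,"tx":0,"ty":-0.3,"tz":-1.5,"turn":-0.2},{"grip":1,"tx":0,"ty":-0.5,"tz":-2.4,"turn":-0.4},{"grip":1,"tx":0,"ty":-0.7,"tz":-3.3,"turn":-0.6},{"grip":1,"tx":0,"ty":-0.9,"tz":-4.2,"turn":-0.8},{"grip":1,"tx":0,"ty":-1.1,"tz":-5.1,"turn":-1},{"grip":1,"tx":0,"ty":-1.3,"tz":-6,"turn":-1.2},{"grip":1,"tx":0,"ty":-1.5,"tz":-6.9,"turn":-1.4},{"grip":1,"tx":0,"ty":-1.7,"tz":-7.8,"turn":-1.6},{"grip":1,"tx":0,"ty":-1.9,"tz":-8.6,"turn":-1.8},{"grip":1,"tx":0,"ty":-2.05,"tz":-9.3,"turn":-2},{"grip":1,"tx":0,"ty":-2.15,"tz":-9.8,"turn":-2.1}]' 20
python3 - <<'E'
from h import *
s=manip.read_state();R=Ro.from_euler("xyz",s["eef_rot"]).as_matrix();p=s["eef_pos"];print(p,R[:2].round(3),s["joints"].round(2))
d=np.array([400,175,p[2]])-p; print((R.T@d/40).round(2))
E
```

```text
clock: 13.5
eef_pos: [573.2, -310.7, 241.9]
eef_rot: [0.875, 1.569, -0.568]
wrist_force: [0.2, -0.5, 0.3]
finger_gap: 84.5
clock: 14.5
eef_pos: [437.0, 69.0, 239.4]
eef_rot: [1.577, 1.57, 0.356]
wrist_force: [0.6, -0.3, 0.4]
finger_gap: 94.0
[436.97892544  68.99101557 239.35262511] [[ 0.001  0.939  0.343]
 [ 0.     0.343 -0.939]] [0.07 0.03 1.76 0.   1.36 1.29]
[ 0.    0.04 -2.81]
```

```bash
python3 -m jog '[{"grip":1,"tx":0.3,"ty":0.02,"tz":-1,"turn":0},{"grip":1,"tx":0.6,"ty":0.04,"tz":-2,"turn":0},{"grip":1,"tx":0.6,"ty":0.04,"tz":-2.81,"turn":0},{"grip":1,"tx":0.6,"ty":0.04,"tz":-2.81,"turn":0},{"grip":1,"tx":0.6,"ty":0.04,"tz":-2.81,"turn":0},{"grip":1,"tx":0.6,"ty":0.04,"tz":-2.81,"turn":0}]' 20
python3 - <<'E'
from h import *
s=manip.read_state();R=Ro.from_euler("xyz",s["eef_rot"]).as_matrix();p=s["eef_pos"];print(p,R[:2,1])
c=cam("wrist"); cv2.imwrite("pics/w5.png",c["image"][:,:,::-1]); print(px(c,(p[0],p[1],56)))
m=cv2.inRange(c["hsv"],np.array((105,120,110)),np.array((125,255,255))); cs,_=cv2.findContours(m,cv2.RETR_EXTERNAL,cv2.CHAIN_APPROX_NONE)
for k in cs:
  if cv2.contourArea(k)>300:
    w=np.array([pt(c,*q[0],56)[:2] for q in k],np.float32); print(cv2.boundingRect(k),cv2.minAreaRect(w))
E
```

```text
clock: 15.0
eef_pos: [401.4, 173.0, 215.2]
eef_rot: [1.016, 1.57, -0.206]
wrist_force: [0.0, -0.2, 0.3]
finger_gap: 93.8
[401.39603902 172.98081787 215.22270612] [0.93998745 0.34120886]
[254.49787971 177.01095925]
(236, 153, 40, 37) ((408.4254150390625, 174.3890380859375), (47.00532531738281, 49.167396545410156), 18.682947158813477)
```

View pics/w5.png

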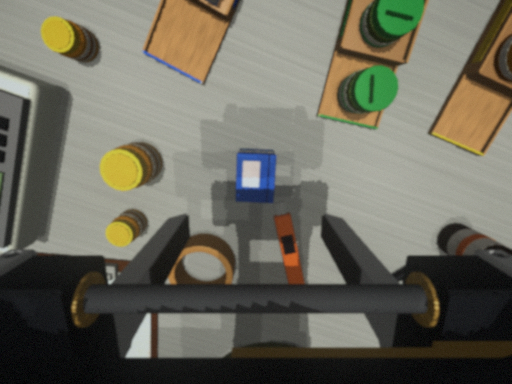

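The carton is at pixels u 236–276, v 150–202. It is aligned with the tool at yaw about 19–20° and centred to within 2 mm. The cutter and tape are clear of the fingers.

```bash
python3 -m jog '[{"grip":1,"tx":1,"ty":0.04,"tz":0.04,"turn":0},{"grip":1,"tx":2,"ty":0.04,"tz":0.04,"turn":0},{"grip":1,"tx":3,"ty":0.04,"tz":0.04,"turn":0},{"grip":1,"tx":4,"ty":0.04,"tz":0.04,"turn":0},{"grip":1,"tx":4.6,"ty":0.04,"tz":0.04,"turn":0},{"grip":1,"tx":4.88,"ty":0.04,"tz":0.04,"turn":0},{"grip":1,"tx":4.88,"ty":0.04,"tz":0.04,"turn":0},{"grip":0.45,"tx":4.88,"ty":0.04,"tz":0.04,"turn":0},{"grip":0.45,"tx":4.88,"ty":0.04,"tz":0.04,"turn":0},{"grip":0.45,"tx":4.88,"ty":0.04,"tz":0.04,"turn":0},{"grip":0.45,"tx":4.88,"ty":0.04,"tz":0.04,"turn":0},{"grip":0.45,"tx":4.88,"ty":0.04,"tz":0.04,"turn":0}]' 20
python3 -m jog '[{"grip":0.45,"tx":0,"ty":0,"tz":0,"turn":0},{"grip":0.45,"tx":0,"ty":0,"tz":0,"turn":0},{"grip":0.45,"tx":0,"ty":0,"tz":0,"turn":0},{"grip":0.45,"tx":0,"ty":0,"tz":0,"turn":0},{"grip":0.45,"tx":0,"ty":0,"tz":0,"turn":0},{"grip":0.45,"tx":0,"ty":0,"tz":0,"turn":0}]' 20
```

```text
clock: 16.05
eef_pos: [403.7, 172.4, 20.6]
eef_rot: [1.537, 1.569, 0.314]
wrist_force: [-0.5, 1.1, 0.3]
finger_gap: 64.0
clock: 16.55
eef_pos: [403.3, 172.4, 20.1]
eef_rot: [1.674, 1.571, 0.451]
wrist_force: [-1.8, -0.1, 5.1]
finger_gap: 50.3
```

```bash
python3 -m jog '[{"grip":0.45,"tx":-0.4,"ty":0,"tz":0,"turn":0},{"grip":0.45,"tx":-1.2,"ty":0,"tz":0,"turn":0},{"grip":0.45,"tx":-2.2,"ty":0,"tz":0,"turn":0},{"grip":0.45,"tx":-3.2,"ty":0,"tz":0,"turn":0},{"grip":0.45,"tx":-4.2,"ty":0,"tz":0,"turn":0},{"grip":0.45,"tx":-5,"ty":0,"tz":0,"turn":0},{"grip":0.45,"tx":-5.6,"ty":0,"tz":0,"turn":0},{"grip":0.45,"tx":-5.6,"ty":0,"tz":0,"turn":0}]' 20
python3 -m jog '[{"grip":0.45,"tx":0,"ty":0.4,"tz":-0.2,"turn":0.4},{"grip":0.45,"tx":0,"ty":1.1,"tz":-0.57,"turn":1},{"grip":0.45,"tx":0,"ty":1.8,"tz":-0.93,"turn":1.7},{"grip":0.45,"tx":0,"ty":2.5,"tz":-1.3,"turn":2.4},{"grip":0.45,"tx":0,"ty":3.2,"tz":-1.66,"turn":3.1},{"grip":0.45,"tx":0,"ty":3.9,"tz":-2.02,"turn":3.8},{"grip":0.45,"tx":0,"ty":4.3,"tz":-2.23,"turn":4.3},{"grip":0.45,"tx":0,"ty":4.46,"tz":-2.31,"turn":4.5},{"grip":0.45,"tx":0,"ty":4.46,"tz":-2.31,"turn":4.5},{"grip":0.45,"tx":0,"ty":4.46,"tz":-2.31,"turn":4.5},{"grip":0.45,"tx":0,"ty":4.46,"tz":-2.31,"turn":4.5}]' 20
python3 - <<'E'
from h import *
s=manip.read_state();R=Ro.from_euler("xyz",s["eef_rot"]).as_matrix();p=s["eef_pos"];print(p,R[:2].round(3),s["joints"].round(2))
c=cam("wrist"); cv2.imwrite("pics/w6.png",c["image"][:,:,::-1]); print(px(c,(539,320,3)))
m=cv2.inRange(c["hsv"],np.array((105,120,110)),np.array((125,255,255))); cs,_=cv2.findContours(m,cv2.RETR_EXTERNAL,cv2.CHAIN_APPROX_NONE)
for k in cs:
  if cv2.contourArea(k)>100:
    w=np.array([pt(c,*q[0],59)[:2] for q in k],np.float32); print(cv2.boundingRect(k),cv2.minAreaRect(w))
E
```

```text
clock: 17.22
eef_pos: [404.5, 172.8, 248.4]
eef_rot: [1.541, 1.564, 0.318]
wrist_force: [-0.1, 0.1, -0.2]
finger_gap: 49.9
clock: 18.13
eef_pos: [539.0, 319.2, 243.9]
eef_rot: [-0.77, 1.571, -2.463]
wrist_force: [0.2, -0.2, -1.6]
finger_gap: 50.4
[538.95446277 319.20429533 243.89911708] [[-0.     0.993 -0.122]
 [-0.    -0.122 -0.993]] [ 0.48  0.45  1.23 -0.    1.46  2.17]
[254.09046738 165.84692934]
(214, 201, 87, 49) ((462.04803466796875, 325.1762390136719), (123.797119140625, 74.58067321777344), 83.40288543701172)
(237, 36, 42, 106) ((644.0029296875, 302.5609130859375), (49.830020904541016, 125.59487915039062), 82.98136138916016)
```

View pics/w6.png

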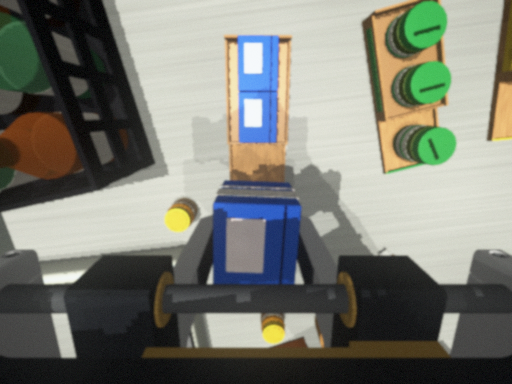

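Rear pair at pixel (258,89) gives a cell centre of about (536,316) and a yaw of -7°. The held carton is parallel to the tray.

```bash
python3 -m jog '[{"grip":0.45,"tx":0.5,"ty":-0.05,"tz":0.1,"turn":0},{"grip":0.45,"tx":1.4,"ty":-0.05,"tz":0.1,"turn":0},{"grip":0.45,"tx":2.4,"ty":-0.05,"tz":0.1,"turn":0},{"grip":0.45,"tx":3.4,"ty":-0.05,"tz":0.1,"turn":0},{"grip":0.45,"tx":4.2,"ty":-0.05,"tz":0.1,"turn":0},{"grip":0.45,"tx":4.8,"ty":-0.05,"tz":0.1,"turn":0},{"grip":0.45,"tx":5.1,"ty":-0.05,"tz":0.1,"turn":0},{"grip":0.45,"tx":5.3,"ty":-0.05,"tz":0.1,"turn":0},{"grip":0.45,"tx":5.4,"ty":-0.05,"tz":0.1,"turn":0},{"grip":0.45,"tx":5.48,"ty":-0.05,"tz":0.1,"turn":0},{"grip":0.45,"tx":5.5,"ty":-0.05,"tz":0.1,"turn":0},{"grip":0.45,"tx":5.5,"ty":-0.05,"tz":0.1,"turn":0}]' 20
python3 -m jog '[{"grip":0.45,"tx":0.03,"ty":0,"tz":0,"turn":0},{"grip":0.45,"tx":0.05,"ty":0,"tz":0,"turn":0},{"grip":0.45,"tx":0.06,"ty":0,"tz":0,"turn":0},{"grip":0.45,"tx":0.06,"ty":0,"tz":0,"turn":0}]' 20
```

```text
clock: 19.18
eef_pos: [537.4, 316.5, 24.9]
eef_rot: [2.175, 1.569, 0.48]
wrist_force: [-0.7, -0.2, -0.7]
finger_gap: 49.8
clock: 19.52
eef_pos: [537.5, 316.5, 23.1]
eef_rot: [2.107, 1.569, 0.412]
wrist_force: [-3.9, -2.6, 10.9]
finger_gap: 50.2
```

```bash
python3 -m jog '[{"grip":0.6,"tx":0,"ty":0,"tz":0,"turn":0},{"grip":0.9,"tx":0,"ty":0,"tz":0,"turn":0},{"grip":0.9,"tx":0,"ty":0,"tz":0,"turn":0},{"grip":0.9,"tx":0,"ty":0,"tz":0,"turn":0},{"grip":0.9,"tx":0,"ty":0,"tz":0,"turn":0},{"grip":0.9,"tx":0,"ty":0,"tz":0,"turn":0},{"grip":0.9,"tx":-0.5,"ty":0,"tz":0,"turn":0},{"grip":0.9,"tx":-1.5,"ty":0,"tz":0,"turn":0},{"grip":0.9,"tx":-2.5,"ty":0,"tz":0,"turn":0},{"grip":0.9,"tx":-3.5,"ty":0,"tz":0,"turn":0},{"grip":0.9,"tx":-4.5,"ty":0,"tz":0,"turn":0},{"grip":0.9,"tx":-5,"ty":0,"tz":0,"turn":0}]' 20
python3 -m jog '[{"grip":1,"tx":0,"ty":-0.6,"tz":0,"turn":-0.5},{"grip":1,"tx":0,"ty":-1.4,"tz":0,"turn":-1},{"grip":1,"tx":0,"ty":-2.2,"tz":0.1,"turn":-1.5},{"grip":1,"tx":0,"ty":-3,"tz":0.17,"turn":-2},{"grip":1,"tx":0,"ty":-3.8,"tz":0.17,"turn":-2.5},{"grip":1,"tx":0,"ty":-4.4,"tz":0.17,"turn":-2.5},{"grip":1,"tx":0,"ty":-4.57,"tz":0.17,"turn":-2.5},{"grip":1,"tx":0,"ty":-4.57,"tz":0.17,"turn":-2.5},{"grip":1,"tx":0,"ty":-4.57,"tz":0.17,"turn":-2.5},{"grip":1,"tx":0,"ty":-4.57,"tz":0.17,"turn":-2.5}]' 20
python3 - <<'E'
from h import *
s=manip.read_state();R=Ro.from_euler("xyz",s["eef_rot"]).as_matrix();p=s["eef_pos"];print(p,R[:2].round(3),s["joints"].round(2))
c=cam("wrist"); cv2.imwrite("pics/w7.png",c["image"][:,:,::-1])
for a,b,ce in blobs(c,(24,150,120),(34,255,255),150):
  q=pt(c,*ce,68); print(a,b,ce,q,(R.T@(q-p)/40)[1:])
E
```

```text
clock: 20.52
eef_pos: [537.8, 316.7, 227.0]
eef_rot: [2.167, 1.565, 0.473]
wrist_force: [0.5, -0.2, 0.9]
finger_gap: 84.5
clock: 21.35
eef_pos: [355.7, 331.9, 221.4]
eef_rot: [0.695, 1.571, -0.738]
wrist_force: [0.3, 0.7, -0.2]
finger_gap: 94.2
[355.73573765 331.91511073 221.36461901] [[ 0.     0.991  0.137]
 [-0.     0.137 -0.991]] [ 0.68  0.14  1.67 -0.    1.32  2.11]
802 [163  46  31  33] [177.96882793  61.85411471] [477.22553745 436.00971821  68.        ] [ 3.36509203 -2.16169294]
331 [238 158  37  30] [260.14199396 173.87311178] [362.05317294 325.64004664  68.        ] [0.13467718 0.17673732]
```

View pics/w7.png

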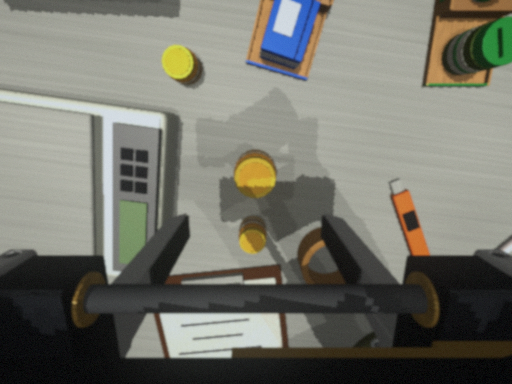

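The jar lid is at pixel (255,174), within 2 mm of the TCP. The small decoy at (252,235) is clear of the fingers.

```bash
python3 -m jog '[{"grip":1,"tx":1,"ty":0.05,"tz":0.03,"turn":0},{"grip":1,"tx":2,"ty":0.05,"tz":0.03,"turn":0},{"grip":1,"tx":3,"ty":0.05,"tz":0.03,"turn":0},{"grip":1,"tx":4,"ty":0.05,"tz":0.03,"turn":0},{"grip":1,"tx":4.7,"ty":0.05,"tz":0.03,"turn":0},{"grip":1,"tx":5.08,"ty":0.05,"tz":0.03,"turn":0},{"grip":1,"tx":5.08,"ty":0.05,"tz":0.03,"turn":0},{"grip":0.52,"tx":5.08,"ty":0.05,"tz":0.03,"turn":0},{"grip":0.52,"tx":5.08,"ty":0.05,"tz":0.03,"turn":0},{"grip":0.52,"tx":5.08,"ty":0.05,"tz":0.03,"turn":0},{"grip":0.52,"tx":5.08,"ty":0.05,"tz":0.03,"turn":0},{"grip":0.52,"tx":5.08,"ty":0.05,"tz":0.03,"turn":0}]' 20
python3 -m jog '[{"grip":0.52,"tx":0,"ty":0,"tz":0,"turn":0},{"grip":0.52,"tx":0,"ty":0,"tz":0,"turn":0},{"grip":0.52,"tx":0,"ty":0,"tz":0,"turn":0},{"grip":0.52,"tx":0,"ty":0,"tz":0,"turn":0},{"grip":0.52,"tx":0,"ty":0,"tz":0,"turn":0},{"grip":0.52,"tx":0,"ty":0,"tz":0,"turn":0}]' 20
```

```text
clock: 22.4
eef_pos: [357.3, 331.4, 19.1]
eef_rot: [2.119, 1.569, 0.687]
wrist_force: [0.1, 0.0, 0.6]
finger_gap: 63.8
clock: 22.9
eef_pos: [357.2, 331.5, 18.9]
eef_rot: [2.219, 1.57, 0.786]
wrist_force: [-0.4, 0.2, 6.3]
finger_gap: 58.0
```

```bash
python3 -m jog '[{"grip":0.52,"tx":-0.4,"ty":0,"tz":0,"turn":0},{"grip":0.52,"tx":-1.2,"ty":0,"tz":0,"turn":0},{"grip":0.52,"tx":-2.2,"ty":0,"tz":0,"turn":0},{"grip":0.52,"tx":-3.2,"ty":0,"tz":0,"turn":0},{"grip":0.52,"tx":-4.2,"ty":0,"tz":0,"turn":0},{"grip":0.52,"tx":-5,"ty":0,"tz":0,"turn":0},{"grip":0.52,"tx":-5.6,"ty":0,"tz":0,"turn":0},{"grip":0.52,"tx":-5.6,"ty":0,"tz":0,"turn":0}]' 20
python3 -m jog '[{"grip":0.52,"tx":0,"ty":0.2,"tz":0.5,"turn":0.1},{"grip":0.52,"tx":0,"ty":0.5,"tz":1.4,"turn":0.2},{"grip":0.52,"tx":0,"ty":0.85,"tz":2.35,"turn":0.4},{"grip":0.52,"tx":0,"ty":1.2,"tz":3.3,"turn":0.6},{"grip":0.52,"tx":0,"ty":1.55,"tz":4.25,"turn":0.8},{"grip":0.52,"tx":0,"ty":1.9,"tz":5.2,"turn":1},{"grip":0.52,"tx":0,"ty":2.25,"tz":6.15,"turn":1.2},{"grip":0.52,"tx":0,"ty":2.6,"tz":7.1,"turn":1.4},{"grip":0.52,"tx":0,"ty":2.95,"tz":8.05,"turn":1.6},{"grip":0.52,"tx":0,"ty":3.3,"tz":9,"turn":1.6},{"grip":0.52,"tx":0,"ty":3.65,"tz":9.95,"turn":1.6},{"grip":0.52,"tx":0,"ty":3.85,"tz":10.6,"turn":1.6}]' 20
python3 - <<'E'
from h import *
s=manip.read_state();R=Ro.from_euler("xyz",s["eef_rot"]).as_matrix();p=s["eef_pos"];print(p,R[:2].round(3))
print(R.T@(np.array([576.5,-83,p[2]])-p)/40)
E
```

```text
clock: 23.57
eef_pos: [357.9, 331.9, 247.0]
eef_rot: [2.097, 1.564, 0.665]
wrist_force: [-0.2, 1.2, -2.3]
finger_gap: 57.8
clock: 24.57
eef_pos: [568.4, -70.7, 240.1]
eef_rot: [-1.584, 1.568, 3.098]
wrist_force: [-0.9, 0.5, -2.1]
finger_gap: 57.6
[568.38330961 -70.66884625 240.08659192] [[-0.003  1.    -0.031]
 [ 0.    -0.031 -1.   ]]
[-0.00054546  0.21228843  0.30190161]
```

```bash
python3 -m jog '[{"grip":0.52,"tx":0,"ty":0.2,"tz":0.3,"turn":0},{"grip":0.52,"tx":0,"ty":0.2,"tz":0.3,"turn":0},{"grip":0.52,"tx":0,"ty":0.2,"tz":0.3,"turn":0},{"grip":0.52,"tx":0,"ty":0.2,"tz":0.3,"turn":0}]' 20
python3 - <<'E'
from h import *
s=manip.read_state();R=Ro.from_euler("xyz",s["eef_rot"]).as_matrix();p=s["eef_pos"];print(p,R[:2].round(3))
c=cam("wrist"); cv2.imwrite("pics/w8.png",c["image"][:,:,::-1]); print(px(c,(p[0],p[1],3)))
r=[]
for a,b,ce in blobs(c,(24,150,120),(34,255,255),300):
  q=pt(c,*ce,69); print(a,b,ce,q)
  if 600<q[0]<760 and q[1]<0: r.append(q)
d=r[0]-r[1]; d*=np.sign(d[0])/np.linalg.norm(d); o=(r[0]+r[1])/2-109.5*d; print("org",o,np.degrees(np.arctan2(d[1],d[0])),R.T@(o-p)/40)
E
```

```text
clock: 24.9
eef_pos: [575.0, -79.1, 241.3]
eef_rot: [-1.843, 1.569, 2.841]
wrist_force: [-0.2, -0.5, -3.1]
finger_gap: 58.0
[575.02309045 -79.06240274 241.25565175] [[-0.002  1.    -0.029]
 [ 0.    -0.029 -1.   ]]
[254.66552194 165.86662403]
1686 [238  32  44  50] [259.57117438  56.37307236] [718.51833431 -89.17456789  69.        ]
1372 [239  92  42  43] [259.48104956 113.53206997] [653.11191507 -87.46960479  69.        ]
316 [231 218  50  10] [254.66455696 222.70253165] [506.86169575 -77.18665325  69.        ]
org [576.35230835 -85.46869572  69.        ] -1.4932031727603023 [4.306254   0.0446965  0.16105696]
```

View pics/w8.png

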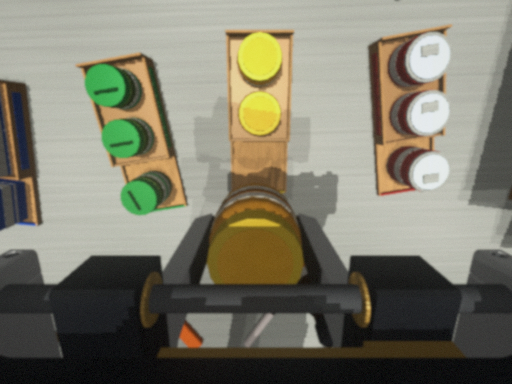

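The wrist view shows the tin and shaker upright in their cells. The jar cell centre is (576,-85.5), so I'll shift 6 mm and lower.

```bash
python3 -m jog '[{"grip":0.52,"tx":0.5,"ty":0.04,"tz":0.16,"turn":0},{"grip":0.52,"tx":1.4,"ty":0.04,"tz":0.16,"turn":0},{"grip":0.52,"tx":2.4,"ty":0.04,"tz":0.16,"turn":0},{"grip":0.52,"tx":3.4,"ty":0.04,"tz":0.16,"turn":0},{"grip":0.52,"tx":4.2,"ty":0.04,"tz":0.16,"turn":0},{"grip":0.52,"tx":4.8,"ty":0.04,"tz":0.16,"turn":0},{"grip":0.52,"tx":5.1,"ty":0.04,"tz":0.16,"turn":0},{"grip":0.52,"tx":5.3,"ty":0.04,"tz":0.16,"turn":0},{"grip":0.52,"tx":5.4,"ty":0.04,"tz":0.16,"turn":0},{"grip":0.52,"tx":5.46,"ty":0.04,"tz":0.16,"turn":0},{"grip":0.52,"tx":5.46,"ty":0.04,"tz":0.16,"turn":0},{"grip":0.52,"tx":5.46,"ty":0.04,"tz":0.16,"turn":0}]' 20
python3 -m jog '[{"grip":0.52,"tx":0.03,"ty":0,"tz":0,"turn":0},{"grip":0.52,"tx":0.05,"ty":0,"tz":0,"turn":0},{"grip":0.52,"tx":0.05,"ty":0,"tz":0,"turn":0}]' 20
```

```text
clock: 25.95
eef_pos: [577.6, -86.3, 25.0]
eef_rot: [1.398, 1.569, -0.202]
wrist_force: [-0.2, -0.1, -2.7]
finger_gap: 57.8
clock: 26.2
eef_pos: [577.0, -86.3, 22.0]
eef_rot: [1.414, 1.57, -0.186]
wrist_force: [0.1, 0.4, -3.3]
finger_gap: 57.8
```

```bash
python3 -m jog '[{"grip":0.52,"tx":0.02,"ty":0,"tz":0,"turn":0},{"grip":0.52,"tx":0.03,"ty":0,"tz":0,"turn":0},{"grip":0.52,"tx":0.03,"ty":0,"tz":0,"turn":0}]' 20
python3 -m jog '[{"grip":0.65,"tx":0,"ty":0,"tz":0,"turn":0},{"grip":0.9,"tx":0,"ty":0,"tz":0,"turn":0},{"grip":0.9,"tx":0,"ty":0,"tz":0,"turn":0},{"grip":0.9,"tx":0,"ty":0,"tz":0,"turn":0},{"grip":0.9,"tx":0,"ty":0,"tz":0,"turn":0},{"grip":0.9,"tx":0,"ty":0,"tz":0,"turn":0},{"grip":0.9,"tx":-0.5,"ty":0,"tz":0,"turn":0},{"grip":0.9,"tx":-1.5,"ty":0,"tz":0,"turn":0},{"grip":0.9,"tx":-2.5,"ty":0,"tz":0,"turn":0},{"grip":0.9,"tx":-3.5,"ty":0,"tz":0,"turn":0},{"grip":0.9,"tx":-4.5,"ty":0,"tz":0,"turn":0},{"grip":0.9,"tx":-5.4,"ty":0,"tz":0,"turn":0}]' 20
python3 -m jog '[{"grip":0.9,"tx":0,"ty":-1,"tz":0,"turn":0},{"grip":0.9,"tx":0,"ty":-2,"tz":0,"turn":0},{"grip":0.9,"tx":-0.5,"ty":-3,"tz":0,"turn":0},{"grip":0.9,"tx":-1,"ty":-4,"tz":0,"turn":0},{"grip":0.9,"tx":-1,"ty":-5,"tz":0,"turn":0},{"grip":0.9,"tx":-1,"ty":-5,"tz":0,"turn":0},{"grip":0.9,"tx":-1,"ty":-5,"tz":0,"turn":0},{"grip":0.9,"tx":-1,"ty":-5,"tz":0,"turn":0}]' 20
python3 - <<'E'
from h import *
w=cam("wrist");c=cam("scene")
cv2.imwrite("pics/end.png",cv2.resize(np.vstack([w["image"][:200],c["image"][110:384]]),None,fx=1.25,fy=1.25)[:,:,::-1])
for a,b,ce in blobs(w,(24,150,120),(34,255,255),150)+blobs(w,(50,120,60),(75,255,255),150): print(a,ce.round(1),pt(w,*ce,69).round(1))
m=((w["hsv"][:,:,2]>195)&(w["hsv"][:,:,1]<45)).astype("uint8"); n,_,st,ce=cv2.connectedComponentsWithStats(m)
for i in range(1,n):
  if 300<st[i,4]<3000: print("white",st[i],pt(w,*ce[i],69).round(1))
for c in (w,c):
  m=cv2.inRange(c["hsv"],np.array((105,120,60)),np.array((125,255,255))); cs,_=cv2.findContours(m,cv2.RETR_EXTERNAL,cv2.CHAIN_APPROX_NONE)
  for k in cs:
   if cv2.contourArea(k)>300: print("blue",cv2.boundingRect(k),cv2.minAreaRect(np.array([pt(c,*q[0],59)[:2] for q in k],np.float32)))
E
```

```text
clock: 26.45
eef_pos: [577.1, -86.4, 21.9]
eef_rot: [1.341, 1.57, -0.259]
wrist_force: [-6.2, -0.2, 11.1]
finger_gap: 58.0
clock: 27.45
eef_pos: [576.8, -86.2, 239.4]
eef_rot: [1.385, 1.569, -0.215]
wrist_force: [-0.1, 0.3, -0.4]
finger_gap: 84.6
clock: 28.12
eef_pos: [377.5, -80.5, 276.9]
eef_rot: [1.367, 1.57, -0.234]
wrist_force: [0.0, 0.5, 0.5]
finger_gap: 84.3
1395 [254.8  17.5] [573.7 -86.7  69. ]
271 [ 13.5 242.5] [273.3 300.   69. ]
1280 [127.6  43.8] [548.4  79.   69. ]
white [416   0  36  34 808] [ 571.6 -311.9   69. ]
blue (208, 309, 71, 54) ((645.5934448242188, 306.0467834472656), (51.95486831665039, 129.9940948486328), 82.7456283569336)
blue (273, 292, 38, 34) ((537.6210327148438, 319.8341064453125), (50.068603515625, 63.32322692871094), 81.19463348388672)
blue (35, 253, 110, 131) ((876.7770385742188, 94.93866729736328), (84.69690704345703, 350.7183837890625), 0.07021863013505936)
blue (0, 135, 34, 55) ((827.3551635742188, -436.69329833984375), (206.28778076171875, 77.20988464355469), 72.77259063720703)
```

View pics/end.png

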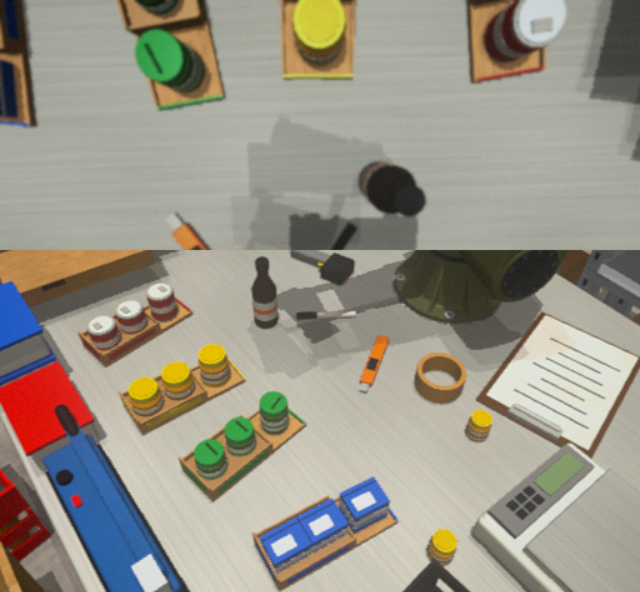

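All four stand in line with their own kind, the carton is square to its tray, and the sauce bottle hasn't moved. Handing in.

```bash
python3 -c "
from cell import manip
print(manip.sign_off())"
```

```text
the job is handed in; nothing more can be done
None
```

I put the shaker, tin, carton and large mustard jar into the front cells of their own trays. Each was set down under light contact (wrist force about 3–11 N), and I handed in with the clock at about 28 s of the 106 s allowed. No verdict is reported.

- **Positions:** in the last pictures, the shaker, tin and jar are each within about 3 mm of their cell centres. The carton is about 109 mm ahead of the middle of the rear pair, against 109.5 expected.
- **Upright and square:** all four look upright in the last wrist and scene pictures, and the carton is within about 2° of its tray.
- **Sauce bottle:** it stands upright and looks unmoved in the last pictures, though I did not measure its shift. The arm ended clear of everything.
- **Disagreements:** my first scene and side readings were up to about 16 mm off the wrist camera, worst at the tin tray. I placed everything by the wrist camera. No check failed.

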